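# Find the hidden index notch of a datum rail with a spring key

## Robot

A 6-joint arm with a two-finger parallel gripper is mounted at the origin on a cart in front of the work surface, level with it; the furniture and walls round the work are solid. World frame = base frame: x ahead of the robot, y to its left, z up, the work surface at z = 0. Lengths are in m, angles in degrees, forces in N, time in s.
With the tool pointing down it reaches from about 0.4 to 0.825 m from the base axis. Payload 7 kg.
Tool frame: the origin (TCP) lies on the centre line of the jaws, within the pads' length; the fingertips stand 19 mm ahead of it and the grasp point (between the pads) is the TCP; z points along the fingers, y is the line along which they close (so a half turn about z gives the same grasp; the last joint's range is limited). The gripper opens to 88 mm and grips with 3 to 60 N. Pads are 19 mm wide; open, the fingers measure 130 mm over their backs; the gripper's body (78 mm by 193 mm) begins 47 mm behind the grasp point.
Start: joints at [-51.904, 20.546, 0.682, 0, -70.136, -16.507], TCP at [0.248, -0.628, 0.246] pointing down, gripper open.
Joint ranges: [-176.03, 176.03], [-82.01, 121.73], [-58.28, 71.71], [-173.87, 95.51], [-174.79, -0.11], [-173.66, 173.66]. Speed limits (degrees/s): [136.94, 136.94, 172.46, 180, 180, 180].

## Interface

Orientations are given as [roll, pitch, yaw] about the fixed x, y, z axes, in that order (R = Rz(yaw) Ry(pitch) Rx(roll)).
In Python, from plant import * gives the robot as it stands. The module is installed in compiled form; this text tells all that it offers.
- The arm moves only by the tool play_rows, never from a script. Its argument "deltas" is a list of rows, each a list of 6 numbers: the shift along the world's x, y, z scaled (see below), then the turn, a rotation vector about the world's x, y, z scaled (see below). A call has 1 to 10 rows; each row shifts and turns the commanded pose from where the row before left it; what a row does not reach is not made up. The controller multiplies each number of a shift by 800 mm and each number of a turn by 180 degrees. A row lasts 1/10 s, in which the tool goes at most 50 mm and 8.59 degrees, less where a joint would pass 70% of its speed; a pose out of reach is approached as far as the arm can. A call with a number of a shift or a turn outside -1 to 1 is refused whole. A call with a gripper value outside its range is refused whole. "gripper" is the gripper command: -1 is shut, 1 is fully open, values between are in proportion, set as the call begins (left out, the last holds). The fingers move at their own pace and stop on an object; the grip force is fixed at half the most. Time passes only in rows, so rows that do not move let the fingers close. It gives the time, the measured TCP pose, the force, the opening and the grip force at its end, in the units of the state.
- get_obs(): the state, without advancing time (a new reading comes with each control period).
- snapshot(name): name is "side" or "top"; returns (picture, depth): 420x560x3 uint8, blue, green, red; 420x560 float32, m along the optical axis (not along the pixel's ray), 0 where there is no reading.
- camera_model(name): a dict with "fx", "fy", "cx", "cy" (pixels), "k1" (the pictures are not rectified: a ray, as slopes to the right and down, at radius r is drawn at 1 + k1 r^2 times it, then the intrinsics apply), "world_to_cam" (4x4, takes a point from world to camera coordinates). Camera axes: x right, y down, z forward; pixel columns grow to the right and rows downward; lengths in m; the calibration is good to about 2 mm. A picture is of the moment at which its call begins. camera_model takes no time and is no camera call.
- close_job(): hands the job in; it is judged then, once.
The state is a dict: "clock": time; "joint_pos": joint angles; "qvel": joint speeds; "tau": joint torques, N m; "tool_pos": TCP position; "orientation": TCP orientation; "force": force on the tool from outside, world axes, zero at the start; "moment": the same for the moment, N m; "opening": finger opening in m; "gripper_force": force on a finger pad.
Only numpy, scipy, OpenCV 4.12 (cv2) and the standard library are available. Lean on these libraries where they do the work, as an engineer would, in place of code of your own. Each camera call takes 0.05 s, during which the arm holds its last target. There are 200 camera calls.

## Task

Take the spring index key out of its wooden block, let its foot down through the window of the datum rail, and with the foot pressed lightly onto the floor inside draw the key gently along the slot, feeling for the hidden notch. Stop as soon as the foot drops into the notch, never forcing it, then let go so that the key stands upright in the slot with its collar resting flat on the rail's cover. Leave the other things on the bench alone.

Things in the scene. Friction and masses are not known exactly. Their poses are not given: they have to be found in the camera images.
- key_grip (a point): Centre of the black grip (24 x 24 mm square, 40 mm tall, flats facing the key's x and y) of the loose spring index key, about 130 g, which starts upright in the wooden block. z is up along the key. The round steel collar's underside is 34 mm below this point, the key's top 24 mm above.
- rail: Fixed grey metal rail 78 mm wide (x; bolted feet to 116 mm), 308 mm long (y), 47 mm high; origin at the centre of its underside, z up. Covered T-slot along y inside: cavity 62 mm wide, floor 16 mm above the bench, cover from 33 to 47 mm above it. The slot in the cover, 12 mm wide, lies on the centre line. The key's x goes along the rail's x, either way round.
- slot_middle (a point): Point on the slot's centre line at the cover's top, straight above the rail's origin. Unseen under the cover, on both sides, the floor has one pair of notches for the prongs, 18 mm long (y), 7 mm deep, centred within 45 mm of this point. Drawn with its collar 1 to 6 mm above the cover the foot presses down with 1 to 2 N, drops into the notch and strikes its end: the key then resists.
- rail_window (a point): Centre of the entry window (62 mm along the rail's x, 22 mm along y) at the cover's top, 125 mm from the rail's origin towards +y; from here the key is drawn towards the rail's -y; the slot's mouth has a 45 degree lead-in. The rail and key bear at most 20 N of drawing. Over the notch the released key sinks until its collar lies on the cover; elsewhere the spring holds the collar about 5 mm higher.
- key_block: Fixed wooden block 92 x 62 x 46 mm, origin at the centre of its underside; a pocket 63 x 23 mm, 42 mm deep, in the middle of its top holds the key's foot, the collar resting on the block's top.
- screw_dish: Bystander: small metal dish 70 mm across, 16 mm high, on the bench to the right.
- vinyl_tape: Bystander: roll of black tape, 62 mm across, 18 mm high, to the right at the back.
- cell_battery: Bystander: blue battery cell 18 x 66 mm lying behind the rail's left end.
- marker: Bystander: dark blue marker pen 18 x 139 mm lying near the bench's front edge, between block and rail.
- driver_black: Bystander: small black screwdriver 22 x 181 mm lying on the bench to the right.
- index_key: Its origin is the centre of the underside of the key's collar (34 mm across, 5 mm thick). Below hangs a sprung foot like an upside-down T on a 7 mm square stem: crossbar 56 mm along the key's x, 14 mm along y, its top 26 mm below this point; two prongs at the crossbar's ends reach to 40 mm below. The foot can be pushed up 12 mm; spring 0.5 N plus 0.2 N per mm, so the key's weight pushes it in about 4 mm.
Not all that is in view belongs to the job. Of the things like the index_key, leave any that is pink; of the rest the larger one is meant.

How it is judged (in metres and radians):
On the way, in this order (a step that is already met when the one before it is completed fails the run):
1. the key's foot has been let down through the window into the rail (horizontal distance between key_grip and rail_window below 0.012 m and z of key_grip in the frame of rail below 0.0935 m), for 0.05 s.
2. the key has been drawn along the slot, its foot under the cover (y of key_grip in the frame of rail below 0.09 m and z of key_grip in the frame of rail below 0.0935 m), for 0.1 s.
At the end, for the whole second after the job is handed in: The released key stands in the slot, upright within 0.08 rad, its foot in the notch so that its collar lies on the cover within 2 mm (grip centre 78 to 83 mm above the rail's underside), within 8 mm of the rail's centre line and 57 mm of the rail's origin along y (z of key_grip in the frame of rail between 0.078 and 0.083 m and x of key_grip in the frame of rail between -0.008 and 0.008 m and y of key_grip in the frame of rail between -0.057 and 0.057 m and angle between key_grip's own z axis and vertical below 0.08 rad and linear speed of index_key below 0.02 m/s); the robot touches nothing.
It fails at once if the held key is dragged or pushed against the rail with more than 20 N (35 N while its collar is down on the cover) ((contact force between index_key and rail above 20 N and z of key_grip in the frame of rail above 0.0825 m and contact force between the fingers and index_key above 2 N) or (contact force between index_key and rail above 35 N and contact force between the fingers and index_key above 2 N)).
It fails at once if a bystander is moved by more than 30 mm (distance of any of screw_dish, vinyl_tape, cell_battery, marker, driver_black from where it was at the start of the episode above 0.03 m).
It also fails if it takes over 51 s, if anything falls off the work surface, if the arm or the gripper's body presses on something with over 40 N, if the wrist force passes 120 N, or if a joint passes its speed limit or range.

## Working session

There is one attempt and no reset: what is moved stays moved. The work goes in short steps, Python scripts to look and compute and a tool call to move; the robot and the scene stay as the last step left them, time stands still between calls to the robot, and variables do not carry over. Pictures are saved under pics/ and viewed, at most 10 in all, crops included, and the job is handed in when it is done.

Besides the shell and the picture viewer there is one more tool, called after "Request:" as name(argument=value, ...) on one line, values as JSON. play_rows: Moves the arm, as the interface text tells. Its arguments: {"type":"object","properties":{"deltas":{"type":"array","items":{"type":"array","items":{"type":"number","minimum":-1,"maximum":1}}},"gripper":{"type":"number"}},"required":["deltas"]}

```bash
mkdir -p pics
cat > h.py <<'E'
from plant import *
import numpy as np, cv2
def snap(n,tag):
    p,d=snapshot(n); np.savez(tag+'.npz',p=p,d=d); cv2.imwrite(f'pics/{tag}.png',p); return p,d
def ray(n,u,v):
    m=camera_model(n); x=(u-m['cx'])/m['fx']; y=(v-m['cy'])/m['fy']
    rd=np.hypot(x,y); r=rd
    for _ in range(20): r=rd/(1+m['k1']*r*r)
    s=r/rd if rd>0 else 1
    T=np.array(m['world_to_cam']); R=T[:3,:3]; t=T[:3,3]
    return -R.T@t, R.T@np.array([x*s,y*s,1])
def onz(n,u,v,z):
    o,d=ray(n,u,v); return o+d*(z-o[2])/d[2]
def dep(n,u,v,D):
    o,d=ray(n,u,v); return o+d*D
E
python3 - <<'E'
from h import *
for n in('side','top'):
    p,d=snap(n,n+'0'); m=camera_model(n); print(n,{k:(np.round(v,3).tolist() if k=='world_to_cam' else round(v,3)) for k,v in m.items()})
print(get_obs())
E
```

```text
side {'fx': 450.007, 'fy': 450.007, 'cx': 274.935, 'cy': 205.126, 'k1': -0.14, 'world_to_cam': [[0.967, 0.256, 0.019, -0.505], [0.131, -0.429, -0.894, 0.034], [-0.221, 0.866, -0.448, 1.52], [0.0, 0.0, 0.0, 1.0]]}
top {'fx': 519.905, 'fy': 519.905, 'cx': 276.236, 'cy': 209.461, 'k1': -0.053, 'world_to_cam': [[0.019, -1.0, 0.0, 0.08], [-0.996, -0.018, -0.092, 0.5], [0.092, 0.001, -0.996, 1.29], [0.0, 0.0, 0.0, 1.0]]}
{'clock': 0.1, 'joint_pos': array([-5.19030663e+01,  2.05861001e+01,  6.37971531e-01, -1.81408859e-02,
       -7.01342953e+01, -1.65042041e+01]), 'qvel': array([ 0.08865522, -0.14679186,  0.1371872 , -0.01363368, -0.0428587 ,
        0.05251612]), 'tau': array([-1.04226827e-03, -5.84162199e+01,  2.93752849e+01,  7.01546565e+00,
        1.01941256e-02, -6.34711841e-05]), 'tool_pos': array([ 0.24820226, -0.62726781,  0.24472098]), 'orientation': array([ 1.79916127e+02, -7.06579344e-03, -1.58413442e+02]), 'force': array([-0.15641498,  0.04568085,  0.54669278]), 'moment': array([-0.02736175, -0.04126026,  0.0150533 ]), 'gripper_force': 0.0, 'opening': 0.08755381890254561}
```

View pics/top0.png

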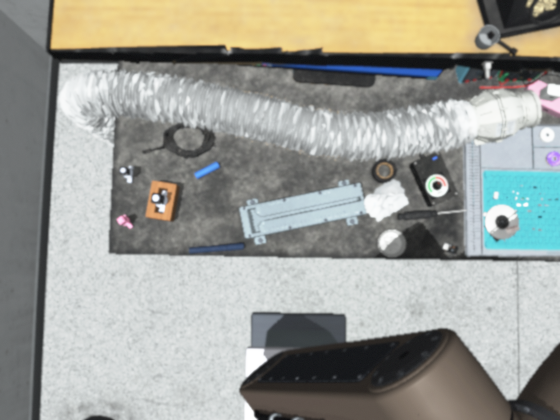

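View pics/side0.png

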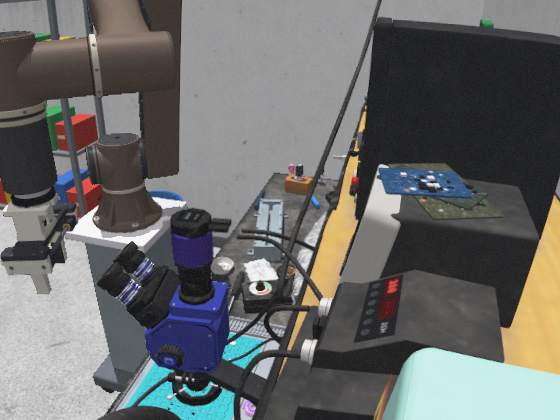

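Top view: the key stands in the wooden block at (162,199). A smaller grey look-alike is at (127,173) and a pink one at (124,221). The rail runs from (243,222) to (367,200). Candidates: block key (162,199), small (127,173), pink (124,221). The larger non-pink one is the key in the block. An enlarged crop will confirm this.

Run:
```python
from h import *
p=np.load('top0.npz')['p']; s=np.load('side0.npz')['p']
a=cv2.resize(p[150:260,105:265],(800,550),interpolation=cv2.INTER_CUBIC)
b=cv2.resize(p[165:255,230:380],(800,480),interpolation=cv2.INTER_CUBIC)
c=cv2.resize(s[155:275,230:340],(550,600),interpolation=cv2.INTER_CUBIC)
for n,i in zip('abc',(a,b,c)): cv2.imwrite(f'pics/crop_{n}.png',i)
z=np.load('top0.npz')['d']
for u,v in [(162,199),(162,190),(127,173),(124,221),(300,211),(250,222),(300,115),(150,100),(200,230),(205,205)]:
    print(u,v,z[v,u],np.round(dep('top',u,v,z[v,u]),3))
```

```text
162 199 1.2501262 [0.513 0.365 0.088]
162 190 1.3383772 [0.546 0.385 0.003]
127 173 1.2809187 [0.579 0.46  0.064]
124 221 1.2736957 [0.46  0.463 0.06 ]
300 211 1.3192059 [0.497 0.029 0.017]
250 222 1.3138477 [0.466 0.155 0.02 ]
300 115 1.2554117 [0.722 0.036 0.102]
150 100 1.2667643 [0.756 0.403 0.094]
200 230 1.3309283 [0.444 0.283 0.001]
205 205 1.338524 [ 0.509  0.273 -0.001]
```

View pics/crop_a.png

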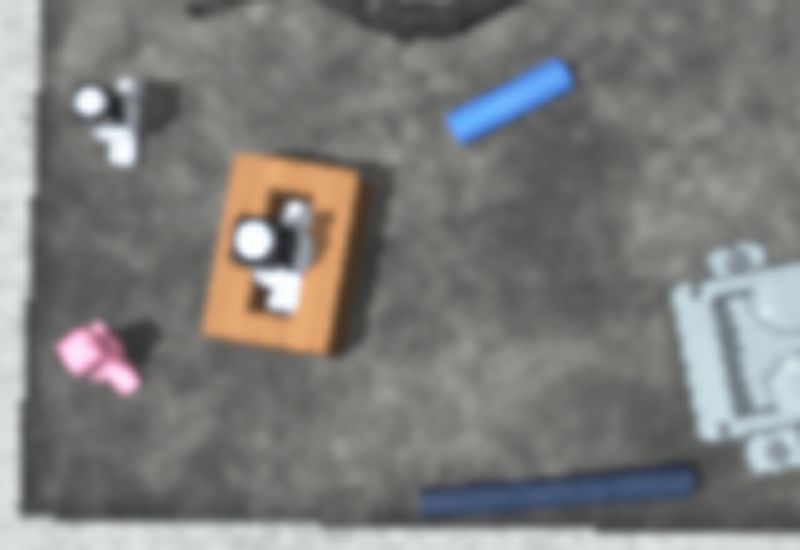

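View pics/crop_b.png

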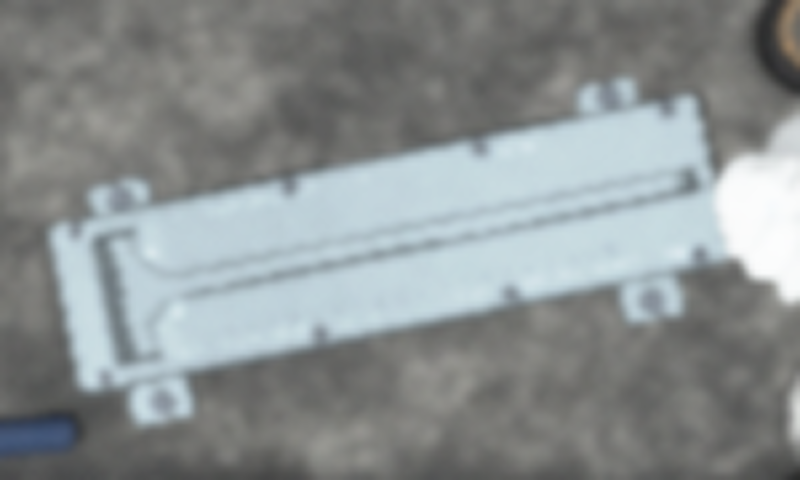

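View pics/crop_c.png

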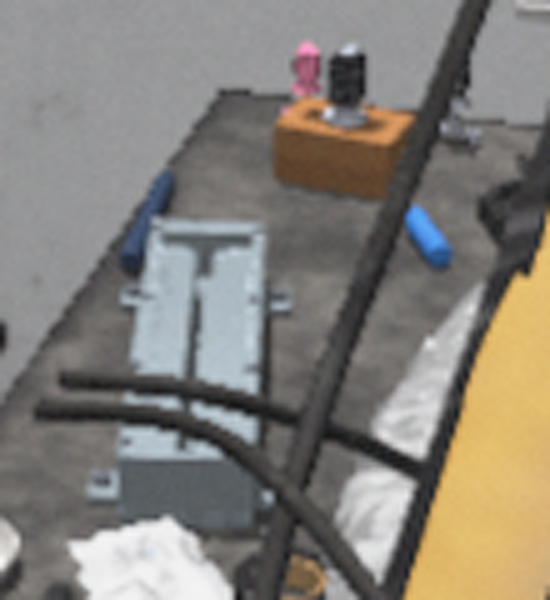

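Crop a confirms it: the key in the block (disc top at px (156,198)) is the larger steel one. The free-standing grey one at (123,170) is smaller, and the pink one is excluded. Crop b shows the window at the rail's left end, px about (252,221), with the slot running right to (359,199). Crop c shows the key upright with its collar on the block. Next I measure these.

```bash
cat > meas.py <<'E'
from h import *
def blob(m,seed):
    n,l,st,c=cv2.connectedComponentsWithStats(m.astype(np.uint8)); k=l[seed[1],seed[0]]
    return (l==k),c[k],st[k]
E
python3 - <<'E'
from meas import *
f=np.load('top0.npz'); p=f['p'];z=f['d']; hsv=cv2.cvtColor(p,cv2.COLOR_BGR2HSV).astype(int)
# block top
m=(hsv[...,0]<20)&(hsv[...,1]>110); m[:,:140]=0;m[:,190:]=0;m[:170]=0;m[225:]=0
c=max(cv2.findContours(m.astype(np.uint8),0,2)[0],key=cv2.contourArea); r=cv2.minAreaRect(c)
bx=np.array([onz('top',*q,0.046) for q in cv2.boxPoints(r)]); print('block rect',r,'\n',bx.round(4)); 
e=[bx[1]-bx[0],bx[2]-bx[1]]; print([(np.linalg.norm(q).round(4),np.degrees(np.arctan2(q[1],q[0])).round(1)) for q in e],bx.mean(0))
# key top disc
w=p.min(2)>200; q=p[190:206,148:170].min(2); print(q)
# rail
m=(hsv[...,0]>85)&(hsv[...,0]<110)&(p.min(2)>130)&(hsv[...,1]>15); m[:,:235]=0;m[:,372:]=0;m[:175]=0;m[250:]=0
mo=cv2.morphologyEx(m.astype(np.uint8),cv2.MORPH_CLOSE,np.ones((7,7)));mo=cv2.morphologyEx(mo,cv2.MORPH_OPEN,np.ones((19,19)))
c=max(cv2.findContours(mo,0,2)[0],key=cv2.contourArea); r=cv2.minAreaRect(c)
bx=np.array([onz('top',*q,0.047) for q in cv2.boxPoints(r)]);print('rail',r,'\n',bx.round(4))
e=[bx[1]-bx[0],bx[2]-bx[1]]; print([(np.linalg.norm(q).round(4),np.degrees(np.arctan2(q[1],q[0])).round(1)) for q in e],bx.mean(0))
for u,v in [(502,222),(490,38),(430,185),(385,200),(300,205),(300,215),(340,195),(245,215),(168,180),(158,215)]: print(u,v,dep('top',u,v,z[v,u]).round(3))
# heights near path
P=np.array([[*dep('top',u,v,z[v,u])] for u in range(140,560,4) for v in range(60,420,4) if z[v,u]>0])
for a in np.arange(-.5,.5,.1):
  s=P[(P[:,1]>a)&(P[:,1]<a+.1)]
  print(round(a,1),[round(float(s[(s[:,0]>b)&(s[:,0]<b+.1)][:,2].max(initial=-9)),2) for b in np.arange(.2,.9,.1)])
E
```

```text
block rect ((161.98155212402344, 200.43792724609375), (27.110509872436523, 37.13212585449219), 10.007980346679688) 
 [[0.4735 0.414  0.046 ]
 [0.5656 0.4017 0.046 ]
 [0.5549 0.3341 0.046 ]
 [0.4631 0.3469 0.046 ]]
[(np.float64(0.0929), np.float64(-7.7)), (np.float64(0.0684), np.float64(-99.0))] [0.51425458 0.37417801 0.046     ]
[[128 127 122 115 112 109 108 111 111 102  78  53  44  63 116 159 164 133
  103  98 107 111]
 [127 125 119 114 110 105 104 108 109  97  73  49  49  90 163 216 215 178
  142 117 105 103]
 [126 122 117 111 101  92  92  98  99  86  64  46  55 111 180 218 208 176
  154 120  91  84]
 [126 122 115 103  89  84  95 105 106  88  63  47  62 120 170 184 173 161
  150 113  78  68]
 [125 121 113  99  98 132 162 178 173 145 100  64  62  98 131 141 144 148
  144 107  73  66]
 [120 118 110 105 141 195 230 239 235 212 150  90  60  63  82  97 119 134
  130  96  71  68]
 [115 114 109 119 181 232 248 250 249 240 198 122  65  44  48  67 101 126
  122  89  68  69]
 [110 113 110 131 200 242 251 252 252 248 225 147  73  41  41  57  96 129
  132  99  72  67]
 [111 112 108 130 200 243
[... 958 characters left out ...]
 np.float64(-77.7)), (np.float64(0.0974), np.float64(-168.7))] [0.49696052 0.02395051 0.047     ]
502 222 [ 0.478 -0.491  0.013]
490 38 [ 0.782 -0.295  0.431]
430 185 [ 0.566 -0.296  0.043]
385 200 [ 0.529 -0.189  0.012]
300 205 [0.509 0.03  0.045]
300 215 [0.484 0.03  0.042]
340 195 [ 0.536 -0.069  0.048]
245 215 [0.481 0.166 0.047]
168 180 [0.572 0.371 0.002]
158 215 [0.478 0.383 0.044]Traceback (most recent call last):
  File "<stdin>", line 18, in <module>
  File "h.py", line 15, in dep
    o,d=ray(n,u,v); return o+d*D
        ~~~^^^^^^^
  File "h.py", line 6, in ray
    m=camera_model(n); x=(u-m['cx'])/m['fx']; y=(v-m['cy'])/m['fy']
ValueError: time passes only in moves, steps and waits
```

```bash
cat > rail.py <<'E'
from meas import *
from scipy.optimize import least_squares
def fit(x,y):
    r=least_squares(lambda a:a[0]+a[1]*(x-300)-y,[np.median(y),-.2],loss='soft_l1',f_scale=.3); return r.x
def edge(g,lo,hi,sign):   # subpixel of the steepest step
    d=np.gradient(g)[lo:hi]*sign; i=int(d.argmax()); 
    a,b,c=(d[i-1],d[i],d[i+1]) if 0<i<len(d)-1 else (0,1,0)
    den=a-2*b+c; return lo+i+(0.5*(a-c)/den if den else 0)
def rail(p):
    g=cv2.cvtColor(p,cv2.COLOR_BGR2GRAY).astype(float); out={}
    xs=np.arange(262,358); cen=210-.2*(xs-300)
    for nm,off,s in(('far',-17,1),('near',19,-1)):
        ys=np.array([edge(g[:,x],int(c+off-7),int(c+off+7),s) for x,c in zip(xs,cen)]); out[nm]=fit(xs,ys)
    dk=np.array([int(c-8)+g[int(c-8):int(c+8),x].argmin() for x,c in zip(xs[10:-8],cen[10:-8])]); out['slotdark']=fit(xs[10:-8],dk)
    return out
E
python3 - <<'E'
from rail import *
p=np.load('top0.npz')['p']; get_obs
snapshot('top')
o=rail(p)
for k,a in o.items():
    A,B=[onz('top',x,a[0]+a[1]*(x-300),.047) for x in(265,355)]
    d=A-B; th=np.degrees(np.arctan2(d[1],d[0])); n=np.array([d[1],-d[0]])/np.hypot(*d[:2])
    print(k,a.round(3),A.round(4),B.round(4),'yaw',(th-90).round(2),'n.p',(n@A[:2]).round(4))
g=cv2.cvtColor(p,cv2.COLOR_BGR2GRAY).astype(int)
for x in(290,320,345): print(x,int(210-.2*(x-300))-26,g[int(210-.2*(x-300))-26:int(210-.2*(x-300))+28,x])
# row along slot centre line, left and right ends
for off in(-6,6,0):
    xs=np.arange(234,266);print('L',off,[g[int(round(210-.2*(x-300)+off)),x] for x in xs])
    xs=np.arange(350,376);print('R',off,[g[int(round(210-.2*(x-300)+off)),x] for x in xs])
print('keytop',onz('top',155.1,197.6,.104), 'blk', onz('top',162,200.4,.046))
s=np.load('side0.npz')['p'];print(cv2.cvtColor(s,cv2.COLOR_BGR2GRAY)[160:186,292:308])
E
```

```text
far [194.753  -0.208] [0.5147 0.1173 0.047 ] [ 0.5658 -0.1062  0.047 ] yaw 12.87 n.p 0.5279
near [ 2.26741e+02 -2.06000e-01] [0.4354 0.1156 0.047 ] [ 0.4856 -0.1066  0.047 ] yaw 12.72 n.p 0.4502
slotdark [ 2.12492e+02 -2.06000e-01] [0.4708 0.1164 0.047 ] [ 0.521  -0.1064  0.047 ] yaw 12.71 n.p 0.4848
290 186 [ 96  95  95  95  95  97 100 103 104 102 120 165 195 204 205 204 203 203
 202 203 202 203 202 196 188 191 201 191 165 166 190 203 206 206 207 205
 204 204 202 190 166 143 137 124 105  99 100 103 106 112 112 112 109 109]
320 180 [ 94  92  94 100 101 101 105 106 105 101 116 141 145 156 184 205 211 212
 212 212 211 212 209 201 190 200 209 206 193 186 200 210 212 213 212 211
 208 209 214 217 216 210 189 150 117 109 111 113 116 119 123 128 134 134]
345 175 [112 115 116 118 134 158 161 152 145 140 152 187 205 210 212 212 212 211
 211 212 211 211 209 200 189 200 207 192 167 180 203 211 212 213 212 209
 207 206 213 220 218 208 185 149 129 125 125 127 129 130 130 129 128 127]
L -6 [np.int64(123), np.int64(128), np.int64(130), np.int64(126), np.int64(118), np.int64(117), np.int64(145), np.
[... 3646 characters left out ...]
  64 115 138 133 148 153 153]
 [144 146 157 177 147  94  81  76  72  97 124 119 112 143 151 150]
 [ 88  89 134 213 183 115 111 112 112 123 147 140 150 160 155 150]
 [104  97 137 179 153 120 128 130 121 117 107 106 132 147 152 155]
 [149 133 130 118 121 127 135 140 134 125 108  86  90  99 118 141]
 [156 157 164 146 130 134 123 113 106  93  84  80  87 101 122 149]
 [113 128 137 143 149 148 132 116 119 122 123 122 124 141 155 163]
 [ 78  80  84  90  94 104 118 126 134 142 146 150 158 160 162 166]
 [ 82  81  82  83  80  83  80  80  79  91  97 114 127 132 143 143]
 [ 82  81  80  79  78  79  77  81  82  82  83  84  85  79  91  83]
 [ 80  82  82  81  80  82  79  80  80  80  81  83  81  80  83  76]]
```

Run:
```python
from h import *
snapshot('top')
th=np.radians(12.75); ex=np.array([np.cos(th),np.sin(th)]); ey=np.array([-np.sin(th),np.cos(th)])
L=[onz('top',u,210-.2*(u-300)+o,.047)[:2]@ey for u,o in((240.2,-6),(241.5,0),(242.7,6))]; R=onz('top',362.3,191.5,.047)[:2]@ey
L2=onz('top',248.7,210+.2*51.3,.047)[:2]@ey
print('L',L,'R',R,'len',np.mean(L)-R,'winedge->c',L2-.011)
yc=(np.mean(L)+R)/2
print('origin',.489*ex+yc*ey,'window',.489*ex+(yc+.125)*ey)
a,d=ray('top',155.1,197.6); b,e=ray('side',299.7,164.5)
s=np.linalg.lstsq(np.c_[d,-e],b-a,rcond=None)[0]; print('tri',a+s[0]*d,b+s[1]*e)
# slot height by depth
z=np.load('top0.npz')['d']; print([dep('top',u,v,z[v,u])[2].round(3) for u,v in((270,210),(300,203),(330,196),(350,192))])
```

```text
L [np.float64(0.06791655018259787), np.float64(0.06756434701361144), np.float64(0.06746608313854108)] R -0.24190482360104712 len 0.3095538170459639 winedge->c 0.03839893746554164
origin [0.4961713 0.0229415] window [0.46858412 0.14485929]
tri [0.51471087 0.37842147 0.10187289] [0.51687117 0.37899187 0.10224758]
[np.float64(0.045), np.float64(0.044), np.float64(0.043), np.float64(0.048)]
```

Request:
play_rows(deltas=[[0, 0.0625, 0.0125, 0, 0, -0.0179], [0, 0.0625, 0.0125, 0, 0, -0.0179], [0, 0.0625, 0.0125, 0, 0, -0.0179], [0.015, 0.0603, 0, 0, 0, -0.0179], [0.02, 0.0587, 0, 0, 0, -0.0179], [0.02, 0.0587, 0, 0, 0, -0.0179], [0.02, 0.0587, 0, 0, 0, -0.0179], [0.02, 0.0587, 0, 0, 0, -0.0179], [0.02, 0.0587, 0, 0, 0, -0.0179], [0.02, 0.0587, 0, 0, 0, -0.0179]], gripper=1)

```text
clock: 1.2
tool_pos: [0.3563, -0.1487, 0.2754]
orientation: [180.0, 0.1, 169.2]
force: [2.0, -1.1, -0.7]
opening: 0.0877
gripper_force: 0.0
```

Request:
play_rows(deltas=[[0.018, 0.059, -0.005, 0, 0, 0], [0.018, 0.059, -0.005, 0, 0, 0], [0.018, 0.059, -0.005, 0, 0, 0], [0.018, 0.059, -0.005, 0, 0, 0], [0.018, 0.059, -0.005, 0, 0, 0.01], [0.018, 0.059, -0.005, 0, 0, 0], [0.018, 0.059, -0.005, 0, 0, 0], [0.018, 0.059, -0.005, 0, 0, 0], [0.018, 0.059, -0.005, 0, 0, 0], [0.018, 0.059, -0.005, 0, 0, 0]])

```text
clock: 2.2
tool_pos: [0.5005, 0.3235, 0.2347]
orientation: [180.0, 0.0, 171.2]
force: [1.0, -0.4, 1.3]
opening: 0.0877
gripper_force: 0.0
```

Request:
play_rows(deltas=[[0.018, 0.059, -0.01, 0, 0, 0], [0, 0, 0, 0, 0, 0], [0, 0, 0, 0, 0, 0]])

```text
clock: 2.5
tool_pos: [0.5144, 0.3694, 0.2253]
orientation: [-179.9, -0.1, 171.2]
force: [0.1, 0.2, -0.3]
opening: 0.0875
gripper_force: 0.0
```

Run:
```python
from h import *
p,d=snap('top','top1'); s,_=snap('side','side1'); o=get_obs(); print(o['tool_pos'],o['orientation'],o['joint_pos'].round(1))
c=np.hstack([cv2.resize(p[140:250,100:240],(560,440)),cv2.resize(s[110:220,260:320],(240,440))]); cv2.imwrite('pics/c1.png',c)
```

```text
[0.51450903 0.36807128 0.22689634] [-1.79973022e+02 -1.42472137e-02  1.71162334e+02] [  53.2   17.3   -6.5    0.   -66.2 -152.1]
```

View pics/c1.png

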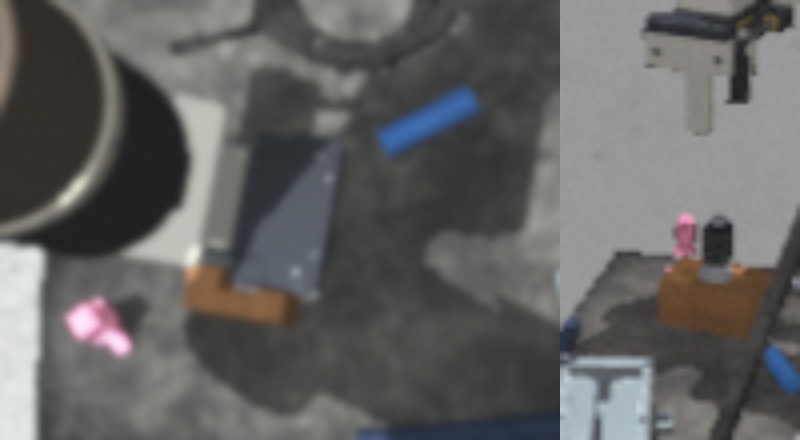

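View shows the gripper squarely above the block, with the key upright beneath it. Descending.

Request:
play_rows(deltas=[[0, 0.011, -0.03, 0, 0, 0], [0, 0, -0.05, 0, 0, 0], [0, 0, -0.05, 0, 0, 0], [0, 0, -0.03, 0, 0, 0], [0, 0, -0.02, 0, 0, 0], [0, 0, 0, 0, 0, 0], [0, 0, 0, 0, 0, 0]])

```text
clock: 3.3
tool_pos: [0.5152, 0.377, 0.0843]
orientation: [180.0, 0.0, 171.1]
force: [0.3, 0.3, 0.6]
opening: 0.0877
gripper_force: 0.0
```

Run:
```python
from h import *
o=[]
for n in('side','top','side'):
    p,d=snap(n,n+'2'); o.append(get_obs()['tool_pos'])
print(np.array(o).round(4), get_obs()['force'])
```

```text
[[0.5154 0.3775 0.0848]
 [0.5155 0.3778 0.085 ]
 [0.5154 0.3779 0.0849]] [ 0.99712473 -0.15440435 -0.44207967]
```

Request:
play_rows(deltas=[[0, 0, -0.005, 0, 0, 0], [0, 0, 0, 0, 0, 0]])

```text
clock: 3.65
tool_pos: [0.5147, 0.3774, 0.0791]
orientation: [180.0, 0.0, 171.2]
force: [-0.1, 1.0, 0.2]
opening: 0.0875
gripper_force: 0.0
```

Request:
play_rows(deltas=[[0, 0, 0, 0, 0, 0], [0, 0, 0, 0, 0, 0], [0, 0, 0, 0, 0, 0], [0, 0, 0, 0, 0, 0], [0, 0, 0, 0, 0, 0], [0, 0, 0, 0, 0, 0], [0, 0, 0, 0, 0, 0]], gripper=-1)

```text
clock: 4.35
tool_pos: [0.5147, 0.3774, 0.0789]
orientation: [-180.0, -0.0, 171.2]
force: [0.6, -0.3, 0.3]
opening: 0.0372
gripper_force: 0.0
```

Request:
play_rows(deltas=[[0, 0, 0, 0, 0, 0], [0, 0, 0, 0, 0, 0], [0, 0, 0, 0, 0, 0], [0, 0, 0, 0, 0, 0], [0, 0, 0, 0, 0, 0]])

```text
clock: 4.85
tool_pos: [0.5148, 0.3775, 0.079]
orientation: [180.0, 0.0, 171.2]
force: [0.6, 0.0, -0.1]
opening: 0.0237
gripper_force: 30.0
```

Request:
play_rows(deltas=[[0, 0, 0.02, 0, 0, 0], [0, 0, 0.035, 0, 0, 0], [0, 0, 0.04, 0, 0, 0], [0, 0, 0, 0, 0, 0]])

```text
clock: 5.25
tool_pos: [0.5166, 0.3791, 0.1597]
orientation: [179.7, 0.3, 171.2]
force: [0.2, 0.3, -0.7]
opening: 0.0239
gripper_force: 30.0
```

Request:
play_rows(deltas=[[-0.0096, -0.0485, 0, 0, 0, 0.02], [-0.0096, -0.0485, 0, 0, 0, 0.02], [-0.0096, -0.0485, 0, 0, 0, 0.02], [-0.0096, -0.0485, 0, 0, 0, 0.02], [-0.0096, -0.0485, 0, 0, 0, 0.02], [-0.0096, -0.0485, 0, 0, 0, 0.02], [0, 0, 0, 0, 0, 0], [0, 0, 0, 0, 0, 0]])

```text
clock: 6.05
tool_pos: [0.4685, 0.1438, 0.1551]
orientation: [180.0, 0.0, -167.3]
force: [0.5, 0.5, -0.5]
opening: 0.0236
gripper_force: 30.0
```

Run:
```python
from h import *
p,d=snap('top','top3'); s,_=snap('side','side3'); o=get_obs(); print(o['tool_pos'],o['orientation'],o['force'],o['opening'])
c=np.hstack([cv2.resize(p[160:270,220:320],(400,440),interpolation=2),cv2.resize(s[140:250,230:320],(360,440),interpolation=2)]); cv2.imwrite('pics/c3.png',c)
```

```text
[0.46897097 0.14514616 0.15496556] [ 1.79987986e+02  2.19605273e-02 -1.67253759e+02] [-0.75746414 -0.32954333 -1.69457517] 0.02380221070639949
```

View pics/c3.png

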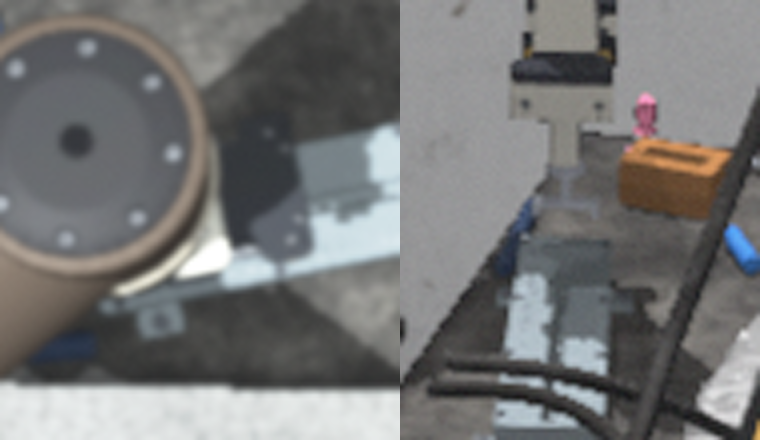

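The left half shows the gripper over the rail's left end. The right half shows the key upright in the jaws (stem at about px (272,186), crossbar at about (274,191)) above the window. I check its lateral alignment in the side view.

```bash
cat >> h.py <<'E'
def proj(n,X):
    m=camera_model(n); T=np.array(m['world_to_cam']); q=T[:3,:3]@np.array(X)+T[:3,3]; x,y=q[0]/q[2],q[1]/q[2]; f=1+m['k1']*(x*x+y*y)
    return np.array([m['cx']+m['fx']*x*f,m['cy']+m['fy']*y*f])
E
python3 - <<'E'
from h import *
snapshot('side')
s=cv2.cvtColor(np.load('side3.npz')['p'],cv2.COLOR_BGR2GRAY)
s0=cv2.cvtColor(np.load('side0.npz')['p'],cv2.COLOR_BGR2GRAY)
th=np.radians(12.75); ex=np.array([np.cos(th),np.sin(th)]); ey=np.array([-np.sin(th),np.cos(th)]); o=np.array([.4962,.0229])
P=lambda x,y,z:proj('side',[*(o+x*ex+y*ey),z]).round(2)
k=np.array([.469,.1452])
K=lambda x,y,z:proj('side',[*(k+x*ex+y*ey),z]).round(2)
print('stem',K(0,0,.108),'bar',K(-.028,-.007,.09),K(.028,-.007,.09))
v=int(K(0,0,.108)[1]); 
for r in range(183,197): print(r,s[r,262:286])
print('rail edges y=.05',P(-.039,.05,.047),P(.039,.05,.047),'slot',P(-.006,.05,.047),P(.006,.05,.047),'end',P(0,.154,.047),P(0,-.154,.047))
v=int(round(P(0,.05,.047)[1])); print(v,list(enumerate(s0[v,250:290],250)))
E
```

```text
stem [271.04 185.9 ] bar [262.46 191.44] [279.29 191.98]
183 [153 151 155 152 118  88 103 106 111 112 116 113 106 101  93  87  88  87
  90  90  93  90  82  77]
184 [157 154 155 143 107  80  92 101 110 118 114 106  98  89  93  94  89  88
  85  86  82  88  82  76]
185 [154 153 139 105  77  82  89  91 105 113 107  96  91  94  95  95  88  92
  88  89  85  86  79  73]
186 [154 140 100  69  81  85  93  94 109 113 109  97  92  93  91  90  88  89
  87  89  88  84  74  67]
187 [153 117  67  75  81  86  93  98 108 115 104  98  96  95  93  92  87  84
  87  85  85  84  78  68]
188 [143 116  97  95  85  90  94  94 107 115 109 101 102  99  98  93  91  91
  84  89  87  91  78  68]
189 [109 111 130 114 100  99 101 100 110 112 109 102 102 104 100  98 101  99
  93  91  91  93  82  70]
190 [ 91 118 132 116 107 105 106 107 113 118 115 112 110 110 112 111 106 105
  98  92  95  96  92  74]
191 [ 85 112 122 116 110 113 113 114 114 118 119 119 119 122 120 116 116 109
  98  98 100 102  97  83]
192 [ 79 110 113 102 102 108 109 110 112 109 107 106 109 112 110 114 117 108
 102 104 102 102  99  95]
193 [ 82  98 
[... 697 characters left out ...]
258, np.uint8(135)), (259, np.uint8(163)), (260, np.uint8(179)), (261, np.uint8(186)), (262, np.uint8(183)), (263, np.uint8(173)), (264, np.uint8(174)), (265, np.uint8(182)), (266, np.uint8(181)), (267, np.uint8(183)), (268, np.uint8(143)), (269, np.uint8(137)), (270, np.uint8(166)), (271, np.uint8(179)), (272, np.uint8(183)), (273, np.uint8(181)), (274, np.uint8(184)), (275, np.uint8(180)), (276, np.uint8(180)), (277, np.uint8(183)), (278, np.uint8(183)), (279, np.uint8(190)), (280, np.uint8(181)), (281, np.uint8(173)), (282, np.uint8(137)), (283, np.uint8(79)), (284, np.uint8(97)), (285, np.uint8(115)), (286, np.uint8(115)), (287, np.uint8(126)), (288, np.uint8(127)), (289, np.uint8(117))]
```

Request:
play_rows(deltas=[[0, 0, -0.02, 0, 0, 0], [0, 0, -0.02, 0, 0, 0], [0, 0, 0, 0, 0, 0], [0, 0, -0.005, 0, 0, 0], [0, 0, -0.005, 0, 0, 0], [0, 0, -0.005, 0, 0, 0], [0, 0, 0, 0, 0, 0], [0, 0, 0, 0, 0, 0]])

```text
clock: 7.0
tool_pos: [0.4687, 0.1447, 0.1111]
orientation: [-180.0, 0.0, -167.2]
force: [0.7, -0.2, -1.8]
opening: 0.0239
gripper_force: 30.0
```

Request:
play_rows(deltas=[[0, 0, -0.005, 0, 0, 0], [0, 0, -0.005, 0, 0, 0], [0, 0, -0.005, 0, 0, 0], [0, 0, -0.005, 0, 0, 0], [0, 0, 0, 0, 0, 0], [0, 0, 0, 0, 0, 0]])

```text
clock: 7.6
tool_pos: [0.4686, 0.1446, 0.0948]
orientation: [-180.0, -0.0, -167.2]
force: [-0.3, 0.4, -1.2]
opening: 0.0238
gripper_force: 30.0
```

Request:
play_rows(deltas=[[0, 0, -0.005, 0, 0, 0], [0, 0, -0.005, 0, 0, 0], [0, 0, -0.004, 0, 0, 0], [0, 0, 0, 0, 0, 0], [0, 0, 0, 0, 0, 0], [0, 0, 0, 0, 0, 0], [0, 0, 0, 0, 0, 0]])

```text
clock: 8.3
tool_pos: [0.4688, 0.1448, 0.084]
orientation: [180.0, 0.0, -167.2]
force: [0.9, -0.0, 0.9]
opening: 0.0241
gripper_force: 30.0
```

Run:
```python
from h import *
F=[];T=[]
for i in range(6):
    s,d=snapshot('side'); o=get_obs(); F.append(o['force']);T.append(o['tool_pos'])
np.savez('side4.npz',p=s,d=d)
print(np.mean(F,0),np.std(F,0),np.mean(T,0),o['clock'])
```

```text
[0.70415445 0.48402783 0.51342878] [0.45784212 0.76837549 0.35532343] [0.46882492 0.14477165 0.08393733] 8.6
```

Foot is on the floor: the vertical force rose by about 1.8 N. Drawing along the rail's -y.

Request:
play_rows(deltas=[[0.0011, -0.0049, 0, 0, 0, 0], [0.0011, -0.0049, 0, 0, 0, 0], [0.0011, -0.0049, 0, 0, 0, 0], [0.0011, -0.0049, 0, 0, 0, 0], [0.0011, -0.0049, 0, 0, 0, 0]])

```text
clock: 9.1
tool_pos: [0.473, 0.1246, 0.0837]
orientation: [-180.0, -0.0, -167.2]
force: [0.2, 1.7, 0.6]
opening: 0.0239
gripper_force: 30.0
```

Request:
play_rows(deltas=[[0.0011, -0.0049, 0, 0, 0, 0], [0.0011, -0.0049, 0, 0, 0, 0], [0.0011, -0.0049, 0, 0, 0, 0], [0.0011, -0.0049, 0, 0, 0, 0], [0.0012, -0.0049, 0, 0, 0, 0]])

```text
clock: 9.6
tool_pos: [0.4776, 0.1051, 0.0838]
orientation: [180.0, -0.0, -167.2]
force: [0.7, 0.6, 1.0]
opening: 0.0239
gripper_force: 30.0
```

Request:
play_rows(deltas=[[0.0011, -0.0049, 0, 0, 0, 0], [0.0011, -0.0049, 0, 0, 0, 0], [0.0011, -0.0049, 0, 0, 0, 0], [0.0012, -0.0049, 0, 0, 0, 0], [0.0011, -0.0049, 0, 0, 0, 0], [0.0011, -0.0049, 0, 0, 0, 0], [0.0011, -0.0049, 0, 0, 0, 0]])

```text
clock: 10.3
tool_pos: [0.4838, 0.0777, 0.0838]
orientation: [-180.0, -0.0, -167.2]
force: [-0.6, 1.6, 0.5]
opening: 0.0237
gripper_force: 30.0
```

Request:
play_rows(deltas=[[0.0006, -0.0024, 0, 0, 0, 0], [0.0005, -0.0024, 0, 0, 0, 0], [0.0006, -0.0024, 0, 0, 0, 0]])

```text
clock: 10.6
tool_pos: [0.4852, 0.0721, 0.0838]
orientation: [180.0, 0.0, -167.2]
force: [-1.3, 1.6, 0.2]
opening: 0.0241
gripper_force: 30.0
```

Request:
play_rows(deltas=[[0.0006, -0.0024, 0, 0, 0, 0], [0.0005, -0.0024, 0, 0, 0, 0]])

```text
clock: 10.8
tool_pos: [0.4861, 0.0683, 0.0838]
orientation: [-180.0, 0.0, -167.2]
force: [-0.5, 1.3, 0.7]
opening: 0.0239
gripper_force: 30.0
```

Request:
play_rows(deltas=[[0.0006, -0.0024, 0, 0, 0, 0], [0.0005, -0.0024, 0, 0, 0, 0]])

```text
clock: 11.0
tool_pos: [0.4869, 0.0645, 0.0838]
orientation: [180.0, -0.0, -167.2]
force: [-0.3, 1.0, 1.3]
opening: 0.0234
gripper_force: 30.0
```

Request:
play_rows(deltas=[[0.0006, -0.0024, 0, 0, 0, 0], [0.0005, -0.0024, 0, 0, 0, 0]])

```text
clock: 11.2
tool_pos: [0.4878, 0.0606, 0.0838]
orientation: [180.0, -0.0, -167.2]
force: [-0.4, 1.1, 1.0]
opening: 0.0237
gripper_force: 30.0
```

Request:
play_rows(deltas=[[0.0006, -0.0024, 0, 0, 0, 0], [0.0005, -0.0024, 0, 0, 0, 0]])

```text
clock: 11.4
tool_pos: [0.4887, 0.0567, 0.0838]
orientation: [-180.0, 0.0, -167.2]
force: [-0.3, 0.5, -0.2]
opening: 0.0237
gripper_force: 30.0
```

```bash
cat > f.py <<'E'
from h import *
F=[]
for i in range(6): snapshot('side'); F.append(get_obs()['force'])
print(np.mean(F,0).round(2))
E
python3 f.py
```

```text
[ 0.2  -0.61  0.44]
```

Still pressing (+0.4), so no drop yet.

Request:
play_rows(deltas=[[0.0006, -0.0024, 0, 0, 0, 0], [0.0005, -0.0024, 0, 0, 0, 0]])

```text
clock: 11.9
tool_pos: [0.4896, 0.0531, 0.0838]
orientation: [180.0, 0.0, -167.2]
force: [-0.8, 1.0, 0.4]
opening: 0.0239
gripper_force: 30.0
```

Request:
play_rows(deltas=[[0.0006, -0.0024, 0, 0, 0, 0], [0.0005, -0.0024, 0, 0, 0, 0]])

```text
clock: 12.1
tool_pos: [0.4904, 0.0491, 0.0837]
orientation: [180.0, -0.0, -167.2]
force: [0.3, 1.4, 0.8]
opening: 0.0238
gripper_force: 30.0
```

Request:
play_rows(deltas=[[0.0006, -0.0024, 0, 0, 0, 0], [0.0005, -0.0024, 0, 0, 0, 0]])

```text
clock: 12.3
tool_pos: [0.4914, 0.0452, 0.0838]
orientation: [180.0, 0.0, -167.2]
force: [-0.0, 1.2, 0.6]
opening: 0.0237
gripper_force: 30.0
```

Request:
play_rows(deltas=[[0.0006, -0.0024, 0, 0, 0, 0], [0.0005, -0.0024, 0, 0, 0, 0]])

```text
clock: 12.5
tool_pos: [0.4922, 0.0414, 0.0838]
orientation: [180.0, 0.0, -167.2]
force: [0.5, 0.9, 0.5]
opening: 0.0236
gripper_force: 30.0
```

Request:
play_rows(deltas=[[0.0006, -0.0024, 0, 0, 0, 0], [0.0005, -0.0024, 0, 0, 0, 0]])

```text
clock: 12.7
tool_pos: [0.4929, 0.0374, 0.0837]
orientation: [-180.0, -0.0, -167.2]
force: [-0.9, -0.4, -0.5]
opening: 0.0238
gripper_force: 30.0
```

```bash
python3 f.py
```

```text
[-0.29  0.1  -1.42]
```

The pressing force vanished (-1.4 N, the key's full weight hanging), so the foot dropped at rail y of about 15 mm. Stop here, lower the last few mm and let go.

Request:
play_rows(deltas=[[0, 0, -0.0015, 0, 0, 0], [0, 0, -0.0015, 0, 0, 0], [0, 0, 0, 0, 0, 0], [0, 0, 0, 0, 0, 0]])

```text
clock: 13.4
tool_pos: [0.4931, 0.0377, 0.0814]
orientation: [-180.0, -0.0, -167.2]
force: [-0.6, -0.1, 0.5]
opening: 0.0238
gripper_force: 30.0
```

```bash
python3 f.py
```

```text
[ 0.06  0.45 -0.46]
```

Contact of +0.9 N at the deeper level matches the notch floor. Releasing.

Request:
play_rows(deltas=[[0, 0, 0, 0, 0, 0], [0, 0, 0, 0, 0, 0], [0, 0, 0, 0, 0, 0], [0, 0, 0, 0, 0, 0], [0, 0, 0, 0, 0, 0], [0, 0, 0, 0, 0, 0], [0, 0, 0, 0, 0, 0]], gripper=1)

```text
clock: 14.4
tool_pos: [0.4931, 0.0377, 0.0814]
orientation: [-180.0, -0.0, -167.2]
force: [1.0, 0.4, 0.0]
opening: 0.0744
gripper_force: 0.0
```

Request:
play_rows(deltas=[[0, 0, 0, 0, 0, 0], [0, 0, 0.02, 0, 0, 0], [0, 0, 0.04, 0, 0, 0], [0, 0, 0.05, 0, 0, 0], [0, 0, 0.05, 0, 0, 0], [-0.03, 0.03, 0.04, 0, 0, 0], [-0.04, 0.04, 0.02, 0, 0, 0], [-0.03, 0.05, 0, 0, 0, 0], [0, 0.06, 0, 0, 0, 0], [0, 0.06, 0, 0, 0, 0]])

```text
clock: 15.4
tool_pos: [0.4122, 0.2313, 0.2586]
orientation: [179.9, 0.1, -167.2]
force: [0.3, -0.8, -0.1]
opening: 0.0873
gripper_force: 0.0
```

Request:
play_rows(deltas=[[0, 0.06, 0, 0, 0, 0], [0, 0.06, 0, 0, 0, 0], [0, 0.06, 0, 0, 0, 0], [0, 0, 0, 0, 0, 0]])

```text
clock: 15.8
tool_pos: [0.4129, 0.3784, 0.2562]
orientation: [-180.0, -0.0, -167.1]
force: [-0.2, -2.6, -0.8]
opening: 0.0877
gripper_force: 0.0
```

Run:
```python
from h import *
p,d=snap('top','top5'); s,_=snap('side','side5'); print(get_obs()['tool_pos'],get_obs()['clock'])
c=np.hstack([cv2.resize(p[165:255,230:380],(500,300),interpolation=2),cv2.resize(s[175:265,240:300],(200,300),interpolation=2)]); cv2.imwrite('pics/c5.png',c)
q=(p.min(2)>225); n,l,st,ce=cv2.connectedComponentsWithStats(q[185:230,255:345].astype(np.uint8))
for k in range(1,n):
    u,v=ce[k]+[255,185]; print(st[k,4],u,v,onz('top',u,v,.105).round(4))
print('expect top px',proj('top',[.4931,.0375,.105]),proj('side',[.4931,.0375,.105]))
```

```text
[0.4125707  0.37447382 0.25646403] 15.9
25 297.96 209.4 [0.4925 0.0375 0.105 ]
11 298.1818181818182 216.54545454545456 [0.4755 0.0367 0.105 ]
expect top px [297.96418681 209.1341324 ] [269.37913508 201.31866104]
```

View pics/c5.png

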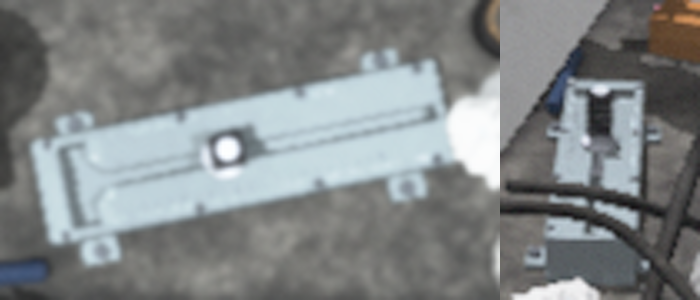

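The view shows the key upright on the centre line, with its top at px (298,209), about where it was expected. One height check of the top before handing in.

Run:
```python
from h import *
snapshot('side')
s=cv2.cvtColor(np.load('side5.npz')['p'],cv2.COLOR_BGR2GRAY); print(s[196:224,263:277])
for X in([.5145,.378],[.4928,.0375]):
    print([proj('side',[*X,z]).round(2).tolist() for z in(.099,.104,.109)])
z5=np.load('top5.npz')['d'];z0=np.load('top0.npz')['d']
print([dep('top',u,v,z5[v,u])[2].round(4) for u in(297,298,299) for v in(208,209,210)],[dep('top',u,v,z0[v,u])[2].round(4) for u in(154,155,156) for v in(197,198)])
```

```text
[[ 50  60  63  64  71  72  73  75  70  72  75  69  75  74]
 [ 55  57  64  64  68  71  71  75  73  75  74  75  73  74]
 [ 84  90  90  95  96  87  77  82  82  87  84  84  82  84]
 [148 154 150 155 152 145 140 140 143 142 142 141 141 140]
 [176 183 181 182 182 196 206 210 200 191 188 187 186 185]
 [138 144 146 141 176 215 229 230 225 197 161 160 162 158]
 [ 94  94  93  73 150 207 223 226 219 162  81  82  91  90]
 [114 119 102  68  58 110 154 162 130  73  59  81  94  94]
 [163 161 142  92  48  52  60  69  54  50  61  99 131 150]
 [187 188 163  94  40  45  38  40  41  43  88 141 175 197]
 [180 182 151  84  33  45  43  46  46  51 113 164 181 182]
 [181 181 155  89  40  47  48  51  55  60 107 161 178 182]
 [176 181 149  81  38  37  36  41  42  46  97 155 181 183]
 [171 181 152  94  43  47  55  60  53  62 102 159 183 180]
 [175 182 156  96  41  47  54  48  49  50  93 156 181 184]
 [175 181 149  88  40  37  40  45  50  47  97 157 184 179]
 [176 177 153  96  49  41  40  43  51  58 105 162 182 181]
 [173 176 147  82  46  41  38  36  35  39 116 168 181 182]
 [182 183 152  89  55  50  40  38  42 
[... 259 characters left out ...]
184 174 134 117 130 136 136 131 134 126 107 101  88 155]
 [187 186 168 144 131 114 118 120 121 108 101 105 127 171]
 [187 185 184 186 142  95 107 130 120 105 103 106 141 178]
 [188 185 187 187 142  93 110 133 145 144 147 146 144 170]
 [189 188 189 188 143  97 111 133 171 187 189 188 187 189]]
[[298.99, 165.33], [299.05, 164.09], [299.1, 162.84]]
[[269.26, 203.04], [269.28, 201.6], [269.3, 200.15]]
[np.float64(0.106), np.float64(0.1065), np.float64(0.1039), np.float64(0.1048), np.float64(0.1058), np.float64(0.103), np.float64(0.1056), np.float64(0.1013), np.float64(0.1102)] [np.float64(0.1022), np.float64(0.1048), np.float64(0.1067), np.float64(0.1052), np.float64(0.1042), np.float64(0.1047)]
```

```bash
python3 -c "
from plant import *
print(close_job())"
```

```text
the job is handed in; nothing more can be done
None
```

The key stands upright in the slot about 15 mm from the rail's origin, its foot in the notch and its collar on the cover as far as the height checks show. I handed the job in at about 16 s; `close_job()` returned no verdict.

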